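# Lid the optical cell and hold it in the photometer's light path

## Task

Set the loose red lid onto the mouth of the optical cell standing in its black rest, so that it sits fully home and level, and let go of it. Then grip the cell by its two frosted faces only (fingers must never touch its clear windows), lift it out with the lid still on, and hold it steady, upright and free in the air in the middle of the photometer's light path, centred on the beam with the clear windows square to it; the program finishes while still holding it there. The cell must not touch the photometer at the end, and the other things on the table are left where they are.

Things in the scene. Friction and masses are not known exactly. Their poses are not given: they have to be found in the camera images.
- cell: Empty optical cell (big cuvette), 32 x 32 mm, 64 mm tall, 0.11 kg. Origin: centre of underside, z up. Opaque whitish frosted faces at its own x = +-16 mm (close the fingers along its x); clear windows face its +y and -y, recessed 1 mm. Top 8 mm: black collar, round mouth 22 mm wide. Starts upright in the rest, underside 6 mm above the table, yaw within 3 degrees of the rest's.
- window_a: Clear, faintly blue-green window of the cell on its +y side, 24 mm wide, 52 mm tall, 3 mm thick; origin at the pane's centre, 30 mm above the cell's underside. Do not touch with the fingers.
- window_b: The same clear blue-green window on the cell's -y side. Do not touch with the fingers.
- cell_mid (a point): Point inside the cell midway between the window centres, on its axis 30 mm above its underside; axes as the cell's.
- cell_rim (a point): Centre of the cell's mouth, at the level of its top rim, 64 mm above its underside; axes as the cell's.
- cell_lid: Loose round red lid, 30 g, 24 mm tall: white plug below (18 mm diameter, 6 mm long, chamfered), red disc (29 mm diameter, from 6 to 10 mm), round upright red knob (14 mm diameter, from 10 to 24 mm). Origin: centre of the plug's underside, z up through the knob. Starts knob up, standing on its plug on the table. Seated, its disc lies on the cell's rim.
- lid_seat (a point): Centre of the underside of the lid's disc, 6 mm above the lid's origin; seated it coincides with point cell_rim.
- cell_rest: Black plastic rest block, fixed, 70 x 70 x 14 mm, with a square socket 35 x 35 mm and 8 mm deep in its middle, in which the cell stands. Origin at the centre of its underside, on the table.
- photometer: Fixed: dark base plate 90 x 230 x 10 mm, yellow cross in the middle of the gap, grey lamp head at the +y end, blue detector head at the -y end, each 60 mm wide, 50 mm long, top 93 mm above the table, with a black snout towards the other; 90 mm free between the snouts. Origin: centre of the base's underside, on the table. The light beam runs along its own y.
- beam (a point): Middle of the light path, halfway between the snouts, 60 mm above the table over the yellow cross; axes as the photometer's, the beam runs along its y.
- insul_tape: Bystander: roll of black insulating tape lying flat, 55 mm across and 19 mm high, origin at its underside's centre.
- small_beaker: Bystander: small clear plastic beaker, 57 mm across, 71 mm high, origin at its underside's centre.
- marker: Bystander: white and black marker pen, 135 mm long, 17 mm thick, lying.
- nylon_brush: Bystander: blue nylon brush, 171 mm long, 26 mm high, lying.
- masking_tape: Bystander: roll of beige masking tape lying flat, 98 mm across and 25 mm high.

How it is judged:
By the outcome, as a careful person would: the job done as asked, in the order asked, and still so for the second after the job is handed in, while the arm keeps its last pose, push and grip.
It also fails if it takes over 61 s, if anything falls off the work surface, if the arm or the gripper's body presses on something with over 40 N, if the wrist force passes 120 N, or if a joint passes its speed limit or range.

## Robot

A 6-joint arm with a two-finger parallel gripper is mounted at the origin on a cart in front of the work surface, level with it; the furniture and walls round the work are solid. World frame = base frame: x ahead of the robot, y to its left, z up, the work surface at z = 0. Lengths are in m, angles in rad, forces in N, time in s.
With the tool pointing down it reaches from about 0.225 to 0.875 m from the base axis. Payload 3.4 kg.
Tool frame: the origin (TCP) lies at the very end of the fingers, on their centre line; the grasp point (between the pads) lies behind it (manip.grasp_offset is the z of the grasp point in the tool frame, in m); z points along the fingers, y is the line along which they close (so a half turn about z gives the same grasp; the last joint's range is limited). The gripper opens to 85 mm and grips with 20 to 120 N. Pads are 22 mm wide; open, the fingers measure 114 mm over their backs; the gripper's body (76 mm by 85 mm) begins 54 mm behind the grasp point. The pads swing forward as they close: fully open they stand 13 mm farther back than shut.
Start: joints at [-1.425, 0.276, 1.505, -0, 1.361, -0.121], TCP at [0.152, -0.555, 0.231] pointing down, gripper open.
Joint ranges: [-2.89, 2.89], [-0.75, 2.08], [0.22, 2.7], [-1.18, 4.32], [0.11, 2.71], [-2.7, 2.7]. Speed limits (rad/s): [2.57, 2.57, 3.14, 3.14, 3.14, 3.14].

## Interface

Orientations are given as a unit quaternion [w, x, y, z].
In Python, from rig import manip gives the robot as it stands.
- The arm moves only by the shell command python3 -m pendant 'ROWS' [FORCE]. ROWS is JSON, a list of rows, each an object of numbers: "dx", "dy", "dz": the shift along the tool's x, y, z in m; "rx", "ry", "rz": the turn, a rotation vector about the tool's x, y, z in degrees; "hand": the finger opening in m, from 0 to 0.0854. In form: [{"dx": .., "dy": .., "dz": .., "rx": .., "ry": .., "rz": .., "hand": ..}, ...]. A call has 1 to 12 rows; each row shifts and turns the commanded pose from where the row before left it, along the tool's axes as they then stand; what a row does not reach is not made up. A row lasts 1/12 s, in which the tool goes at most 41.7 mm and 7.16 degrees, less where a joint would pass 70% of its speed; a pose out of reach is approached as far as the arm can. A call is refused whole if a number of a shift passes 0.0417 or a number of a turn 7.16, either way. A call with a gripper value outside its range is refused whole. The fingers move at their own pace and stop on an object; FORCE is the grip in N (left out, the last holds). Time passes only in rows, so rows that do not move let the fingers close. It gives the time, the measured TCP pose, the force, the opening and the grip force at its end, in the units of the state.
- manip.get_state(): the state, without advancing time (a new reading comes with each control period).
- manip.get_image(name): name is "side" or "top" or "wrist"; returns a dict with "frame" (384x512x3 uint8, red, green, blue), "fx", "fy", "cx", "cy" (pixels), "position" and "attitude" of the camera in the world; the wrist camera has in their place "mount" (4x4, takes a point from camera to tool coordinates, whose origin is the TCP and whose axes are the flange's). Camera axes: x right, y up, looking along -z (the intrinsics and any distortion apply to the point x, -y, -z); pixel columns grow to the right and rows downward; lengths in m; the calibration is good to about 2 mm. A picture is of the moment at which its call begins: read the wrist's pose just before it. There is no depth.
- manip.sign_off(): hands the job in; it is judged then, once.
The state is a dict: "clock": time; "qpos": joint angles; "qd": joint speeds; "effort": joint torques, N m; "position": TCP position; "ee_rot": TCP orientation; "contact_force": force on the tool from outside, world axes, zero at the start; "moment": the same for the moment, N m; "width": finger opening in m; "gripper_force": force on a finger pad.
Only numpy, scipy, OpenCV 4.12 (cv2) and the standard library are available. Lean on these libraries where they do the work, as an engineer would, in place of code of your own. Each camera call takes 0.05 s, during which the arm holds its last target. There are 200 camera calls.

## Working session

There is one attempt and no reset: what is moved stays moved. The work goes in short steps, Python scripts to look and compute and a shell command to move; the robot and the scene stay as the last step left them, time stands still between calls to the robot, and variables do not carry over. Pictures are saved under pics/ and viewed, at most 10 in all, crops included, and the job is handed in when it is done.

```bash
ls; mkdir -p pics; cat > h.py <<'E'
import numpy as np, cv2
from rig import manip
from scipy.spatial.transform import Rotation as R
def rot(q):
    q=np.array(q,float)
    if q.shape==(3,3): return q
    return R.from_quat(q[[1,2,3,0]]).as_matrix()
def snap(name,fn):
    s=manip.get_state(); im=manip.get_image(name)
    f=im.pop('frame'); cv2.imwrite('pics/'+fn+'.png',f[:,:,::-1])
    if 'mount' in im:
        M=np.array(im['mount']); T=np.eye(4); T[:3,:3]=rot(s['ee_rot']); T[:3,3]=s['position']; C=T@M
    else:
        C=np.eye(4); C[:3,:3]=rot(im['attitude']); C[:3,3]=im['position']
    K=[im['fx'],im['fy'],im['cx'],im['cy']]
    np.savez('pics/'+fn+'.npz',C=C,K=K); 
    return f,im
def load(fn):
    d=np.load('pics/'+fn+'.npz'); return d['C'],d['K']
def ray(fn,uv):
    C,K=load(fn); d=np.array([(uv[0]-K[2])/K[0],-(uv[1]-K[3])/K[1],-1.]); return C[:3,3],C[:3,:3]@d
def atz(fn,uv,z):
    o,d=ray(fn,uv); return o+d*(z-o[2])/d[2]
def proj(fn,p):
    C,K=load(fn); c=C[:3,:3].T@(np.array(p)-C[:3,3]); return np.array([K[2]+K[0]*c[0]/-c[2],K[3]-K[1]*c[1]/-c[2]])
def tri(obs):
    A=np.zeros((3,3));b=np.zeros(3)
    for fn,uv in obs:
        o,d=ray(fn,uv); d=d/np.linalg.norm(d); P=np.eye(3)-np.outer(d,d); A+=P;b+=P@o
    p=np.linalg.solve(A,b); return p,[np.round(proj(fn,p)-uv,1) for fn,uv in obs]
E
python3 - <<'E'
from h import *
s=manip.get_state(); print({k:np.round(v,3) for k,v in s.items()}); print(manip.grasp_offset)
for n in ['side','top','wrist']:
    f,im=snap(n,n+'0'); print(n,im)
a=[cv2.imread(f'pics/{n}0.png') for n in ['side','top']]
E
```

```text
pics
{'clock': np.float64(0.0), 'qpos': array([-1.425,  0.277,  1.506,  0.   ,  1.361, -0.121]), 'qd': array([-0.001, -0.   ,  0.001,  0.001, -0.   ,  0.001]), 'effort': array([ 2.0000e-03, -4.1676e+01, -2.4580e+01,  0.0000e+00,  1.1000e-02,
        0.0000e+00]), 'position': array([ 0.152, -0.554,  0.23 ]), 'ee_rot': array([-0.001,  0.991,  0.133, -0.   ]), 'contact_force': array([ 0.073,  0.881, -0.593]), 'moment': array([-0.062,  0.002,  0.019]), 'gripper_force': np.float64(0.0), 'width': np.float64(0.086)}
-0.0187
side {'fx': 440.03152190446656, 'fy': 440.03152190446656, 'cx': 260.9800699408163, 'cy': 191.4031596730484, 'position': array([0.39128583, 0.97463311, 1.01213042]), 'attitude': array([-0.0932804 , -0.04116284,  0.3540214 ,  0.92966297])}
top {'fx': 432.80796574877695, 'fy': 432.80796574877695, 'cx': 254.98477064536422, 'cy': 193.67078218079146, 'position': array([0.50297462, 0.14747095, 1.30827857]), 'attitude': array([ 0.7165362 ,  0.02138805, -0.01963648, -0.69694536])}
wrist {'fx': 342.1804587612008, 'fy': 342.1804587612008, 'cx': 254.89896882675464, 'cy': 194.89042368553416, 'mount': array([[ 5.14526272e-04,  9.55738526e-01,  2.94216936e-01,
         7.56569389e-02],
       [ 9.99999854e-01, -4.42639727e-04, -3.10921451e-04,
         1.25334879e-03],
       [-1.66927505e-04,  2.94217053e-01, -9.55738614e-01,
        -1.41883058e-01],
       [ 0.00000000e+00,  0.00000000e+00,  0.00000000e+00,
         1.00000000e+00]])}
```

View pics/top0.png

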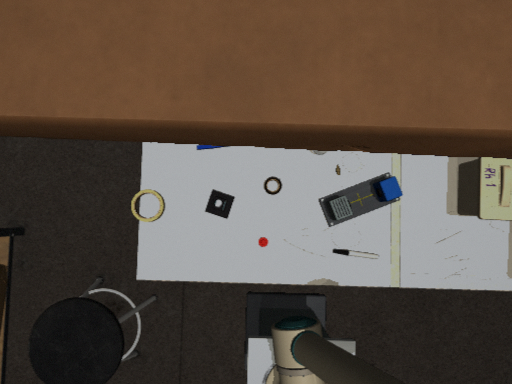

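View pics/side0.png

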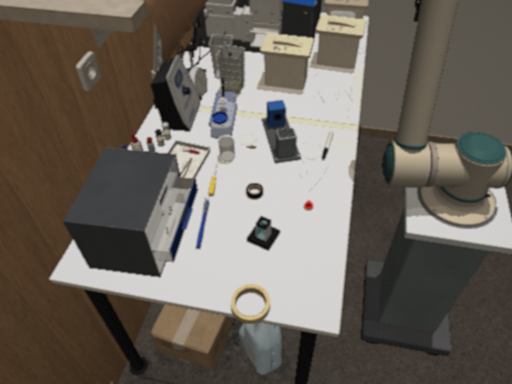

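```bash
python3 - <<'E'
from h import *
t=cv2.imread('pics/top0.png'); s=cv2.imread('pics/side0.png')
# top: x195..275,y180..255 x5 ; photometer x310..410,y165..235 ; side crops
def cr(im,x0,y0,w,h,k): return cv2.resize(im[y0:y0+h,x0:x0+w],None,fx=k,fy=k,interpolation=cv2.INTER_CUBIC)
W=np.zeros((600,800,3),np.uint8)
W[:300,:400]=cr(t,195,182,80,60+0,5)[:300,:400]
W[:300,400:800]=cr(t,310,165,100,75,4)
W[300:,:400]=cr(s,240,195,80,60,5)
W[300:,400:]=cr(s,250,90,100,75,4)
cv2.imwrite('pics/c0.png',W)
print('cell top',atz('top0',(219,203),.07),'lid',atz('top0',(263,242),.02),'cross',atz('top0',(361,199),.01),'tape',atz('top0',(273,185),.02))
print('base edge x', atz('top0',(300,150),0))
print('side cell',atz('side0',(264,222),.07),'lid',atz('side0',(309,205),.02))
E
```

```text
cell top [0.54526662 0.25376961 0.07      ] lid [0.43506684 0.12398739 0.02      ] cross [ 0.57112833 -0.16677654  0.01      ] tape [0.60516283 0.09867045 0.02      ]
base edge x [0.71587337 0.01843888 0.        ]
side cell [0.54090447 0.25993197 0.07      ] lid [0.43169057 0.13451043 0.02      ]
```

View pics/c0.png

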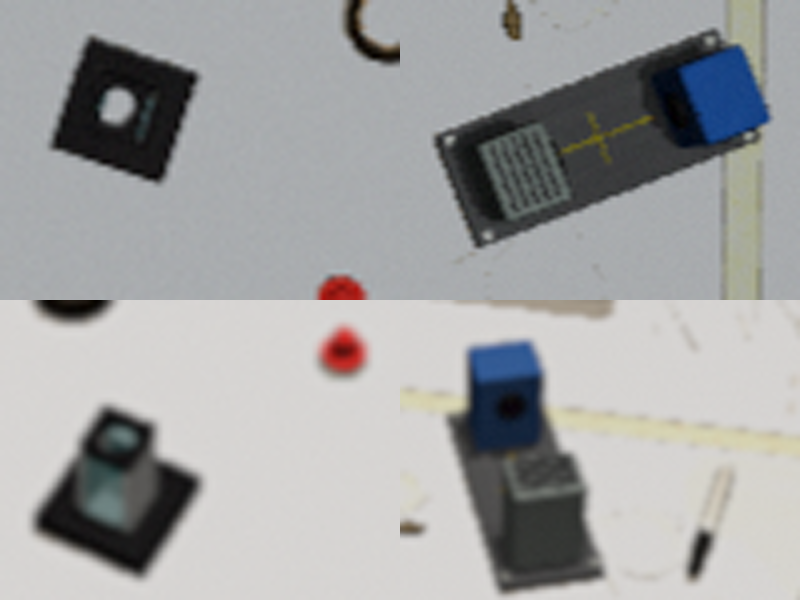

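Top view: the cell and rest are near (219,203), the lid at (263,242), and the yellow cross at (361,199). The cell's clear windows face about world ±y at a yaw of about -19°. The photometer's yaw is about +20°. The side view agrees: window on the left-front face, frosted face on the right. Next I turn the tool to the cell's yaw and move over the lid and cell for wrist views.

```bash
python3 - <<'E'
from h import *
def yaw(a,b):
    d=np.array(b)-np.array(a); return np.round(np.degrees(np.arctan2(d[1],d[0])),1)
c=[atz('top0',p,.014)[:2] for p in [(213,189.4),(234.6,197),(227,218.6),(205.4,211.4)]]
print('rest',np.mean(c,0),[yaw(c[i],c[(i+1)%4]) for i in range(4)],[np.round(np.linalg.norm(c[i]-c[(i+1)%4]),3) for i in range(4)])
c=[atz('top0',p,.010)[:2] for p in [(318.75,198.75),(389.5,172.5),(400.5,200.5),(330,226.25)]]
print('phot',np.mean(c,0),[yaw(c[i],c[(i+1)%4]) for i in range(4)],[np.round(np.linalg.norm(c[i]-c[(i+1)%4]),3) for i in range(4)])
E
python3 -m pendant '[{"rz":-6.9,"dz":-0.006},{"rz":-6.9,"dz":-0.006},{"rz":-6.9,"dz":-0.006},{"rz":-6.9,"dz":-0.006},{"rz":-6.9,"dz":-0.006},{"rz":-6.9,"dz":-0.006},{"rz":-6.9,"dz":-0.006},{"rz":-6.9,"dz":-0.006},{"dx":0.02},{"dx":0.033,"dy":0.002},{"dx":0.033,"dy":0.002},{"dx":0.033,"dy":0.002}]'
python3 -m pendant '[{"dx":0.033,"dy":0.002},{"dx":0.033,"dy":0.002},{"dx":0.033,"dy":0.002},{"dx":0.033,"dy":0.002},{"dx":0.033,"dy":0.002},{"dx":0.033,"dy":0.002},{"dx":0.033,"dy":0.002},{"dx":0.033,"dy":0.002},{"dx":0.033,"dy":0.002},{"dx":0.033,"dy":0.002},{"dx":0.033,"dy":0.002},{"dx":0.033,"dy":0.002}]'
python3 -m pendant '[{"dx":0.033,"dy":0.002},{"dx":0.033,"dy":0.002},{"dx":0.033,"dy":0.002},{"dx":0.033,"dy":0.002},{"dx":0.033,"dy":0.002},{"dx":0.033,"dy":0.002},{"dx":0.033,"dy":0.002},{"dx":0.033,"dy":0.002},{"dx":0.033},{"dx":0.01},{},{}]'
```

```text
rest [0.54402467 0.25548128] [np.float64(-107.8), np.float64(162.4), np.float64(73.2), np.float64(-17.1)] [np.float64(0.069), np.float64(0.068), np.float64(0.068), np.float64(0.07)]
phot [ 0.56966235 -0.16299786] [np.float64(-68.1), np.float64(-158.0), np.float64(111.5), np.float64(23.4)] [np.float64(0.228), np.float64(0.09), np.float64(0.226), np.float64(0.089)]invalid input
invalid input
invalid input
```

```bash
python3 -m pendant '[{"dx":0,"dy":0,"dz":-0.006,"rx":0,"ry":0,"rz":-6.9,"hand":0.085}]'; python3 -m pendant '[{"dx":0.0,"dz":-0.006,"rz":-6.9}]';python3 -m pendant --help
```

```text
clock: 0.23
position: [0.1514, -0.5536, 0.2358]
ee_rot: [-0.002, 0.981, 0.193, 0.0]
contact_force: [-0.7, 0.1, -0.5]
width: 0.0851
gripper_force: 0.0invalid input
invalid input: not JSON, or not a number
```

All seven keys are needed in each row.

```bash
python3 -m pendant '[{"dx":0,"dy":0,"dz":-0.006,"rx":0,"ry":0,"rz":-6.9,"hand":0.085},{"dx":0,"dy":0,"dz":-0.006,"rx":0,"ry":0,"rz":-6.9,"hand":0.085},{"dx":0,"dy":0,"dz":-0.006,"rx":0,"ry":0,"rz":-6.9,"hand":0.085},{"dx":0,"dy":0,"dz":-0.006,"rx":0,"ry":0,"rz":-6.9,"hand":0.085},{"dx":0,"dy":0,"dz":-0.006,"rx":0,"ry":0,"rz":-6.9,"hand":0.085},{"dx":0,"dy":0,"dz":-0.006,"rx":0,"ry":0,"rz":-6.9,"hand":0.085},{"dx":0,"dy":0,"dz":-0.006,"rx":0,"ry":0,"rz":-6.9,"hand":0.085},{"dx":0.02,"dy":0,"dz":0,"rx":0,"ry":0,"rz":0,"hand":0.085},{"dx":0.038,"dy":0.002,"dz":0,"rx":0,"ry":0,"rz":0,"hand":0.085},{"dx":0.038,"dy":0.002,"dz":0,"rx":0,"ry":0,"rz":0,"hand":0.085},{"dx":0.038,"dy":0.002,"dz":0,"rx":0,"ry":0,"rz":0,"hand":0.085},{"dx":0.038,"dy":0.002,"dz":0,"rx":0,"ry":0,"rz":0,"hand":0.085}]'
python3 -m pendant '[{"dx":0.038,"dy":0.002,"dz":0,"rx":0,"ry":0,"rz":0,"hand":0.085},{"dx":0.038,"dy":0.002,"dz":0,"rx":0,"ry":0,"rz":0,"hand":0.085},{"dx":0.038,"dy":0.002,"dz":0,"rx":0,"ry":0,"rz":0,"hand":0.085},{"dx":0.038,"dy":0.002,"dz":0,"rx":0,"ry":0,"rz":0,"hand":0.085},{"dx":0.038,"dy":0.002,"dz":0,"rx":0,"ry":0,"rz":0,"hand":0.085},{"dx":0.038,"dy":0.002,"dz":0,"rx":0,"ry":0,"rz":0,"hand":0.085},{"dx":0.038,"dy":0.002,"dz":0,"rx":0,"ry":0,"rz":0,"hand":0.085},{"dx":0.038,"dy":0.002,"dz":0,"rx":0,"ry":0,"rz":0,"hand":0.085},{"dx":0.038,"dy":0.002,"dz":0,"rx":0,"ry":0,"rz":0,"hand":0.085},{"dx":0.038,"dy":0.002,"dz":0,"rx":0,"ry":0,"rz":0,"hand":0.085},{"dx":0.038,"dy":0.002,"dz":0,"rx":0,"ry":0,"rz":0,"hand":0.085},{"dx":0.038,"dy":0.002,"dz":0,"rx":0,"ry":0,"rz":0,"hand":0.085}]'
python3 -m pendant '[{"dx":0.038,"dy":0.003,"dz":0,"rx":0,"ry":0,"rz":0,"hand":0.085},{"dx":0.038,"dy":0.003,"dz":0,"rx":0,"ry":0,"rz":0,"hand":0.085},{"dx":0.038,"dy":0.003,"dz":0,"rx":0,"ry":0,"rz":0,"hand":0.085},{"dx":0.038,"dy":0.002,"dz":0,"rx":0,"ry":0,"rz":0,"hand":0.085},{"dx":0.03,"dy":0.002,"dz":0,"rx":0,"ry":0,"rz":0,"hand":0.085},{"dx":0.016,"dy":0,"dz":0,"rx":0,"ry":0,"rz":0,"hand":0.085},{"dx":0,"dy":0,"dz":0,"rx":0,"ry":0,"rz":0,"hand":0.085},{"dx":0,"dy":0,"dz":0,"rx":0,"ry":0,"rz":0,"hand":0.085},{"dx":0,"dy":0,"dz":0,"rx":0,"ry":0,"rz":0,"hand":0.085}]'
python3 -c "
from h import *
snap('wrist','w1')"
```

```text
clock: 1.23
position: [0.2168, -0.3934, 0.2788]
ee_rot: [-0.0, 0.817, 0.577, 0.0]
contact_force: [0.6, 0.6, 0.4]
width: 0.0851
gripper_force: 0.0
clock: 2.23
position: [0.3915, 0.0286, 0.2793]
ee_rot: [0.0, 0.817, 0.577, 0.0]
contact_force: [1.0, -1.2, -0.0]
width: 0.0849
gripper_force: 0.0
clock: 2.98
position: [0.4693, 0.208, 0.2789]
ee_rot: [0.0, 0.817, 0.577, -0.001]
contact_force: [-0.8, -0.5, -0.3]
width: 0.0852
gripper_force: 0.0
```

View pics/w1.png

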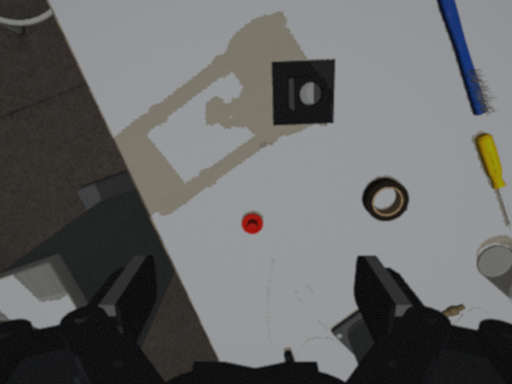

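The wrist view shows the mouth at about (311,93), the rest centred near (303,92), and the lid at (252,223). I take a second wrist view from a shifted place.

```bash
python3 -m pendant '[{"dx":-0.01,"dy":-0.025,"dz":0,"rx":0,"ry":0,"rz":0,"hand":0.085},{"dx":-0.01,"dy":-0.03,"dz":0,"rx":0,"ry":0,"rz":0,"hand":0.085},{"dx":-0.01,"dy":-0.025,"dz":0,"rx":0,"ry":0,"rz":0,"hand":0.085},{"dx":0,"dy":0,"dz":0,"rx":0,"ry":0,"rz":0,"hand":0.085},{"dx":0,"dy":0,"dz":0,"rx":0,"ry":0,"rz":0,"hand":0.085},{"dx":0,"dy":0,"dz":0,"rx":0,"ry":0,"rz":0,"hand":0.085}]'
python3 - <<'E'
from h import *
snap('wrist','w2')
G=[[.545,.254,.07],[.434,.128,.02]]
W=np.zeros((600,800,3),np.uint8)
for j,n in enumerate(['w1','w2']):
    im=cv2.imread(f'pics/{n}.png')
    for i,p in enumerate(G):
        u=proj(n,p); x0,y0=[int(v) for v in np.round(u)-[40,40]] if i==0 else [int(v) for v in np.round(u)-[40,20]]
        y0=max(y0,0)
        h=75 if i==0 else 45
        c=cv2.resize(im[y0:y0+h,x0:x0+80],None,fx=5,fy=5,interpolation=cv2.INTER_CUBIC)
        if i==0: W[:375,400*j:400*j+400]=c
        else: W[375:,400*j:400*j+400]=c
        print(n,i,x0,y0,u)
cv2.imwrite('pics/c1.png',W)
E
```

```text
clock: 3.53
position: [0.385, 0.2066, 0.2799]
ee_rot: [0.001, 0.817, 0.577, 0.001]
contact_force: [0.3, 0.1, 0.1]
width: 0.0848
gripper_force: 0.0
w1 0 271 55 [310.59806954  95.23062605]
w1 1 209 203 [248.70355177 223.42518815]
w2 0 353 24 [393.06277149  63.73284612]
w2 1 272 181 [311.93817497 201.36079091]
```

View pics/c1.png

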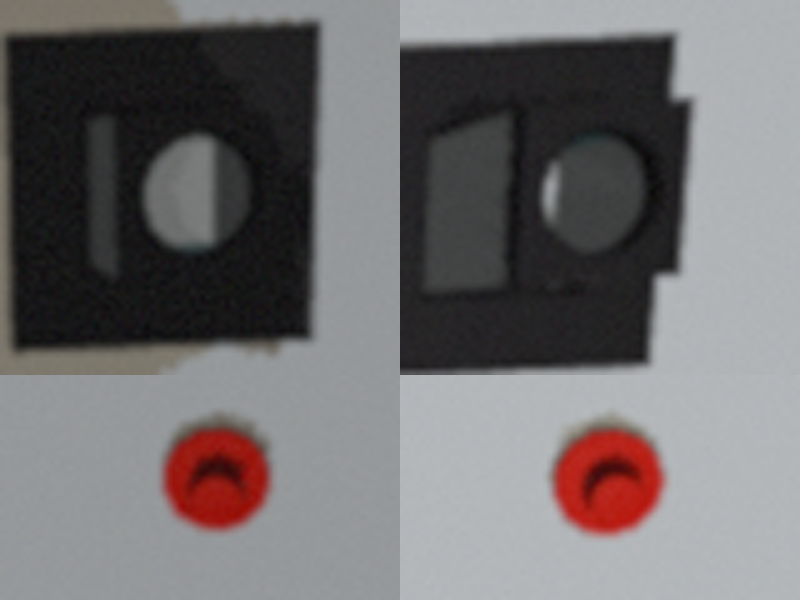

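```bash
python3 - <<'E'
from h import *
O={('w1',0):(271,55),('w2',0):(353,24),('w1',1):(209,203),('w2',1):(272,181)}
def px(n,i,X,Y):
    X-=400*(n=='w2'); Y-=375*i; o=O[n,i]; return (o[0]+(X+.5)/5-.5,o[1]+(Y+.5)/5-.5)
m=[('w1',px('w1',0,196,192)),('w2',px('w2',0,594,193))]
l=[('w1',px('w1',1,216.5,479)),('w2',px('w2',1,608.5,481.5))]
print('mouth',tri(m),[atz(*o,.07) for o in m]); print('lid',tri(l),[atz(*o,.01) for o in l])
print('with top', tri(m+[('top0',(195+118.5/5-.4,182+107.5/5-.4))]),tri(l+[('top0',(263,242))]))
def yaw(a,b): d=(b-a)[:2]; return np.degrees(np.arctan2(d[1],d[0])).round(1), np.linalg.norm(d).round(4)
c=[atz('w1',px('w1',0,*p),.014) for p in [(5,38),(320,23),(312,340),(13,350)]]
print('rest',np.mean(c,0),[yaw(c[i],c[(i+1)%4]) for i in range(4)])
c=[atz('w2',px('w2',0,*p),.07) for p in [(516,104),(692,100),(680,272),(508,290)]]
print('collar',np.mean(c,0),[yaw(c[i],c[(i+1)%4]) for i in range(4)])
s=manip.get_state();Rm=rot(s['ee_rot']);print(Rm.round(4),s['position'])
lid=tri(l)[0]; print('to lid, tool',Rm.T@(np.r_[lid[:2],.0115]-s['position']))
E
```

```text
mouth (array([0.54551773, 0.25580998, 0.0654401 ]), [array([0.1, 0.2]), array([-0.1, -0.2])]) [array([0.54486729, 0.25627926, 0.07      ]), array([0.5437979 , 0.25589144, 0.07      ])]
lid (array([0.43611722, 0.12230208, 0.00821332]), [array([-0., -0.]), array([0., 0.])]) [array([0.43637151, 0.12290951, 0.01      ]), array([0.43600377, 0.12303543, 0.01      ])]
with top (array([0.54512531, 0.25594221, 0.06678984]), [array([-0.2,  0.2]), array([ 0.1, -0.3]), array([ 0., -0.])]) (array([0.43571052, 0.1236724 , 0.01167373]), [array([-0.7,  0.1]), array([-0.1,  0. ]), array([ 0.1, -0.4])])
rest [0.54557802 0.2553784  0.014     ] [(np.float64(-16.9), np.float64(0.0698)), (np.float64(-107.1), np.float64(0.0691)), (np.float64(162.4), np.float64(0.0699)), (np.float64(72.9), np.float64(0.0683))]
collar [0.54468925 0.25561447 0.07      ] [(np.float64(-18.3), np.float64(0.0333)), (np.float64(-106.2), np.float64(0.0309)), (np.float64(166.2), np.float64(0.0334)), (np.float64(73.7), np.float64(0.0336))]
[[ 3.353e-01  9.421e-01  1.800e-03]
 [ 9.421e-01 -3.353e-01  1.000e-04]
 [ 7.000e-04  1.700e-03 -1.000e+00]] [0.38545638 0.20673929 0.27968984]
to lid, tool [-0.06275931  0.07558443  0.26827266]
```

The measurements agree: mouth at (0.5446, 0.2559) with rim about 0.067–0.070 high, cell yaw about -17°, lid at (0.436, 0.123) with its disc at about 0.01. I descend on the lid's knob.

```bash
python3 -m pendant '[{"dx":-0.0105,"dy":0.0126,"dz":0.03,"rx":0,"ry":0,"rz":0,"hand":0.04},{"dx":-0.0105,"dy":0.0126,"dz":0.035,"rx":0,"ry":0,"rz":0,"hand":0.04},{"dx":-0.0105,"dy":0.0126,"dz":0.035,"rx":0,"ry":0,"rz":0,"hand":0.04},{"dx":-0.0105,"dy":0.0126,"dz":0.035,"rx":0,"ry":0,"rz":0,"hand":0.04},{"dx":-0.0105,"dy":0.0126,"dz":0.035,"rx":0,"ry":0,"rz":0,"hand":0.04},{"dx":-0.0105,"dy":0.0126,"dz":0.03,"rx":0,"ry":0,"rz":0,"hand":0.04},{"dx":0,"dy":0,"dz":0,"rx":0,"ry":0,"rz":-2.5,"hand":0.04},{"dx":0,"dy":0,"dz":0,"rx":0,"ry":0,"rz":0,"hand":0.04},{"dx":0,"dy":0,"dz":0,"rx":0,"ry":0,"rz":0,"hand":0.04}]'
python3 - <<'E'
from h import *
snap('wrist','w3')
s=manip.get_state();print(s['position'],rot(s['ee_rot']).round(3),proj('w3',[.4362,.1229,.01]),proj('w3',s['position']))
im=cv2.imread('pics/w3.png'); cv2.imwrite('pics/w3c.png',im)
E
```

```text
clock: 4.33
position: [0.4358, 0.1222, 0.0789]
ee_rot: [-0.0, 0.805, 0.594, -0.0]
contact_force: [-0.9, 0.6, 0.7]
width: 0.04
gripper_force: 0.0
[0.43600846 0.12253692 0.07959007] [[ 0.294  0.956  0.001]
 [ 0.956 -0.294  0.   ]
 [ 0.     0.001 -1.   ]] [253.41586012 207.54991626] [252.76603644 258.56923286]
```

View pics/w3.png

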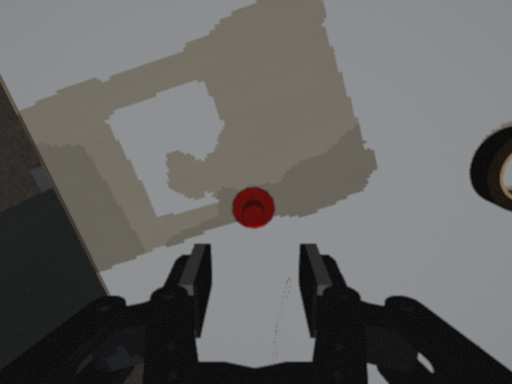

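The lid disc is at (253,208), where it was predicted, and it lies centred between the fingertips (211 and 301). I descend, grip, and lift.

```bash
python3 -m pendant '[{"dx":0,"dy":0,"dz":0.02,"rx":0,"ry":0,"rz":0,"hand":0.04},{"dx":0,"dy":0,"dz":0.02,"rx":0,"ry":0,"rz":0,"hand":0.04},{"dx":0,"dy":0,"dz":0.015,"rx":0,"ry":0,"rz":0,"hand":0.04},{"dx":0,"dy":0,"dz":0.008,"rx":0,"ry":0,"rz":0,"hand":0.04},{"dx":0,"dy":0,"dz":0.0045,"rx":0,"ry":0,"rz":0,"hand":0.04},{"dx":0,"dy":0,"dz":0,"rx":0,"ry":0,"rz":0,"hand":0.03},{"dx":0,"dy":0,"dz":0,"rx":0,"ry":0,"rz":0,"hand":0.024},{"dx":0,"dy":0,"dz":0,"rx":0,"ry":0,"rz":0,"hand":0.018},{"dx":0,"dy":0,"dz":0,"rx":0,"ry":0,"rz":0,"hand":0.005},{"dx":0,"dy":0,"dz":0,"rx":0,"ry":0,"rz":0,"hand":0.005},{"dx":0,"dy":0,"dz":0,"rx":0,"ry":0,"rz":0,"hand":0.005},{"dx":0,"dy":0,"dz":0,"rx":0,"ry":0,"rz":0,"hand":0.005}]' 30
python3 -m pendant '[{"dx":0,"dy":0,"dz":0,"rx":0,"ry":0,"rz":0,"hand":0.005},{"dx":0,"dy":0,"dz":0,"rx":0,"ry":0,"rz":0,"hand":0.005}]'
```

```text
clock: 5.38
position: [0.4356, 0.1228, 0.0126]
ee_rot: [0.001, 0.804, 0.595, 0.001]
contact_force: [-1.3, -0.1, 5.8]
width: 0.0122
gripper_force: 29.5
clock: 5.55
position: [0.4356, 0.1228, 0.0126]
ee_rot: [0.001, 0.804, 0.595, 0.001]
contact_force: [0.3, 0.2, 6.1]
width: 0.0119
gripper_force: 29.5
```

```bash
python3 -m pendant '[{"dx":0,"dy":0,"dz":-0.005,"rx":0,"ry":0,"rz":0,"hand":0.005},{"dx":0,"dy":0,"dz":-0.015,"rx":0,"ry":0,"rz":0,"hand":0.005},{"dx":0,"dy":0,"dz":-0.03,"rx":0,"ry":0,"rz":0,"hand":0.005},{"dx":0,"dy":0,"dz":-0.03,"rx":0,"ry":0,"rz":0,"hand":0.005},{"dx":0,"dy":0,"dz":-0.02,"rx":0,"ry":0,"rz":0,"hand":0.005},{"dx":0.01,"dy":0.0043,"dz":0,"rx":0,"ry":0,"rz":0,"hand":0.005},{"dx":0.025,"dy":0.01,"dz":0,"rx":0,"ry":0,"rz":0,"hand":0.005},{"dx":0.03,"dy":0.012,"dz":0,"rx":0,"ry":0,"rz":0,"hand":0.005},{"dx":0.03,"dy":0.012,"dz":0,"rx":0,"ry":0,"rz":0,"hand":0.005},{"dx":0.03,"dy":0.012,"dz":0,"rx":0,"ry":0,"rz":0,"hand":0.005},{"dx":0.022,"dy":0.01,"dz":0,"rx":0,"ry":0,"rz":0,"hand":0.005},{"dx":0.012,"dy":0.005,"dz":0,"rx":0,"ry":0,"rz":0,"hand":0.005}]'
python3 -m pendant '[{"dx":0,"dy":0,"dz":0,"rx":0,"ry":0,"rz":0,"hand":0.005},{"dx":0,"dy":0,"dz":0,"rx":0,"ry":0,"rz":0,"hand":0.005},{"dx":0,"dy":0,"dz":0,"rx":0,"ry":0,"rz":0,"hand":0.005}]'
python3 - <<'E'
from h import *
for n in ['wrist','side','top']: snap(n,n+'4')
s=manip.get_state();print(s['position'],rot(s['ee_rot']).round(4))
w=cv2.imread('pics/wrist4.png')
W=np.zeros((600,800,3),np.uint8)
def cr(fn,p,w,h,k,place):
    u=np.round(proj(fn,p)).astype(int); x0=max(0,u[0]-w//2);y0=max(0,u[1]-h//2)
    c=cv2.resize(cv2.imread(f'pics/{fn}.png')[y0:y0+h,x0:x0+w],None,fx=k,fy=k,interpolation=cv2.INTER_CUBIC)
    W[place[1]:place[1]+c.shape[0],place[0]:place[0]+c.shape[1]]=c; print(fn,x0,y0)
P=[.5445,.2559,.08]
cr('wrist4',P,200,150,4,(0,0)) if 0 else None
cr('wrist4',P,160,120,5-1,(0,0))
cr('side4',P,50,75,8,(400,0)); 
cr('top4',P,66,36,6,(0,384))
cv2.imwrite('pics/c2.png',W)
E
```

```text
clock: 6.55
position: [0.5456, 0.2583, 0.1104]
ee_rot: [-0.0, 0.804, 0.595, 0.0]
contact_force: [0.6, -0.4, -0.1]
width: 0.012
gripper_force: 29.3
clock: 6.8
position: [0.5422, 0.2548, 0.1107]
ee_rot: [-0.0, 0.804, 0.595, -0.002]
contact_force: [-0.4, 0.1, 0.4]
width: 0.012
gripper_force: 29.3
[0.54276773 0.25465815 0.11166562] [[ 2.933e-01  9.560e-01 -9.000e-04]
 [ 9.560e-01 -2.933e-01 -6.000e-04]
 [-8.000e-04 -7.000e-04 -1.000e+00]]
wrist4 176 169
side4 238 181
top4 185 185
```

View pics/c2.png

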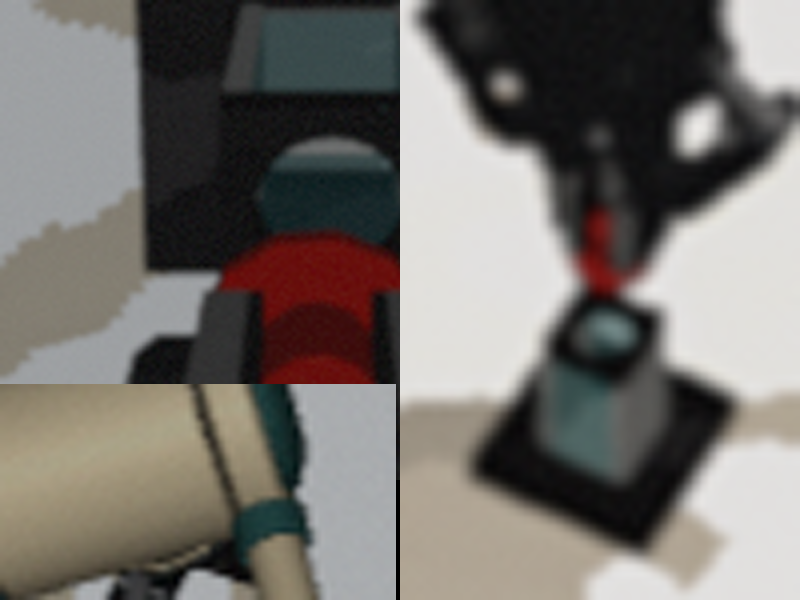

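The lid hangs level from the knob just above the mouth. In the wrist crop the disc edge is at top (318,232), and the mouth runs from left (258,190) through top (330,137) to right (about 400,190). I fit the lid disc and check where it sits relative to the mouth.

```bash
python3 - <<'E'
from h import *
from scipy.optimize import least_squares
im=cv2.imread('pics/wrist4.png').astype(int); b,g,r=im[...,0],im[...,1],im[...,2]
m=(r>60)&(r>2*g)&(r>2*b); 
n,lab,st,_=cv2.connectedComponentsWithStats(m.astype(np.uint8)); k=1+np.argmax(st[1:,4]); m=lab==k; print(st[k])
pts=[]
for c in range(st[k][0],st[k][0]+st[k][2]):
    rr=np.where(m[:,c])[0][0]; pts.append((c,rr-.5))
print(pts)
pts=[p for p in pts if p[1]<st[k][1]+8]
s=manip.get_state();Rm=rot(s['ee_rot']);t=np.array(s['position'])
def fit(P,r):
    P=np.array(P)[:,:2]; f=lambda c:np.linalg.norm(P-c,axis=1)-r
    o=least_squares(f,P.mean(0)-.01*Rm[:2,0]); return o.x,np.abs(o.fun).max()
for z in (t[2]-.0026,t[2]-.0046):
    c,e=fit([atz('wrist4',p,z) for p in pts],.0145); print('disc',c,e,'tool offs',Rm.T[:2,:2]@(c-t[:2]))
mp=[(176+x/4-.4,169+y/4-.4) for x,y in [(258,190),(262,175),(275,157),(300,142),(330,137),(360,142),(382,154)]]
for z in (.07,):
    c2,e=fit([atz('wrist4',p,z) for p in mp],.011); print('mouth',z,c2,e,'tool',Rm.T[:2,:2]@(c2-t[:2]))
E
```

```text
[ 231  227   49   57 1459]
[(231, np.float64(238.5)), (232, np.float64(235.5)), (233, np.float64(235.5)), (234, np.float64(234.5)), (235, np.float64(234.5)), (236, np.float64(233.5)), (237, np.float64(232.5)), (238, np.float64(232.5)), (239, np.float64(231.5)), (240, np.float64(231.5)), (241, np.float64(230.5)), (242, np.float64(229.5)), (243, np.float64(229.5)), (244, np.float64(228.5)), (245, np.float64(228.5)), (246, np.float64(227.5)), (247, np.float64(227.5)), (248, np.float64(228.5)), (249, np.float64(228.5)), (250, np.float64(227.5)), (251, np.float64(227.5)), (252, np.float64(227.5)), (253, np.float64(227.5)), (254, np.float64(227.5)), (255, np.float64(227.5)), (256, np.float64(227.5)), (257, np.float64(227.5)), (258, np.float64(226.5)), (259, np.float64(226.5)), (260, np.float64(227.5)), (261, np.float64(227.5)), (262, np.float64(227.5)), (263, np.float64(228.5)), (264, np.float64(228.5)), (265, np.float64(229.5)), (266, np.float64(229.5)), (267, np.float64(229.5)), (268, np.float64(230.5)), (269, np.float64(230.5)), (270, np.float64(231.5)), (271, np.float64(231.5)), (272, np.float64(231.5)), (273, np.float64(232.5)), (274, np.float64(233.5)), (275, np.float64(234.5)), (276, np.float64(235.5)), (277, np.float64(236.5)), (278, np.float64(237.5)), (279, np.float64(239.5))]
disc [0.54330731 0.254794  ] 0.0005231002327639594 tool offs [0.00028814 0.000476  ]
disc [0.54306225 0.25401113] 0.0005162899280063207 tool offs [-0.00053217  0.00047134]
mouth 0.07 [0.54574336 0.25628439] 0.00022067116030300392 tool [0.00242749 0.00236776]
```

```bash
python3 -m pendant '[{"dx":0.002,"dy":0.0015,"dz":0,"rx":0,"ry":0,"rz":0,"hand":0.005},{"dx":0,"dy":0,"dz":0.005,"rx":0,"ry":0,"rz":0,"hand":0.005},{"dx":0,"dy":0,"dz":0.01,"rx":0,"ry":0,"rz":0,"hand":0.005},{"dx":0,"dy":0,"dz":0.007,"rx":0,"ry":0,"rz":0,"hand":0.005},{"dx":0,"dy":0,"dz":0.004,"rx":0,"ry":0,"rz":0,"hand":0.005},{"dx":0,"dy":0,"dz":0.003,"rx":0,"ry":0,"rz":0,"hand":0.005},{"dx":0,"dy":0,"dz":0,"rx":0,"ry":0,"rz":0,"hand":0.005},{"dx":0,"dy":0,"dz":0,"rx":0,"ry":0,"rz":0,"hand":0.005}]'
python3 -m pendant '[{"dx":0,"dy":0,"dz":0.002,"rx":0,"ry":0,"rz":0,"hand":0.005},{"dx":0,"dy":0,"dz":0.002,"rx":0,"ry":0,"rz":0,"hand":0.005},{"dx":0,"dy":0,"dz":0,"rx":0,"ry":0,"rz":0,"hand":0.005}]'
```

```text
clock: 7.62
position: [0.5456, 0.257, 0.0824]
ee_rot: [-0.0, 0.804, 0.595, -0.0]
contact_force: [-0.4, -0.3, -1.1]
width: 0.0119
gripper_force: 29.3
clock: 7.87
position: [0.5456, 0.257, 0.0786]
ee_rot: [0.0, 0.804, 0.595, -0.0]
contact_force: [-0.4, -0.6, 0.1]
width: 0.0117
gripper_force: 29.3
```

```bash
for i in 1 2 3 4; do python3 -m pendant '[{"dx":0,"dy":0,"dz":0.0008,"rx":0,"ry":0,"rz":0,"hand":0.005},{"dx":0,"dy":0,"dz":0,"rx":0,"ry":0,"rz":0,"hand":0.005}]' | grep -E 'pos|contact'; done
```

```text
position: [0.5457, 0.257, 0.078]
contact_force: [-0.5, 0.1, 0.2]
position: [0.5457, 0.257, 0.0771]
contact_force: [0.8, -0.0, 0.0]
position: [0.546, 0.2571, 0.0768]
contact_force: [-0.3, -0.1, 1.5]
position: [0.5463, 0.2572, 0.0767]
contact_force: [-0.8, -0.2, 6.0]
```

```bash
python3 -m pendant '[{"dx":0,"dy":0,"dz":0,"rx":0,"ry":0,"rz":0,"hand":0.014},{"dx":0,"dy":0,"dz":0,"rx":0,"ry":0,"rz":0,"hand":0.017},{"dx":0,"dy":0,"dz":0,"rx":0,"ry":0,"rz":0,"hand":0.022},{"dx":0,"dy":0,"dz":0,"rx":0,"ry":0,"rz":0,"hand":0.03},{"dx":0,"dy":0,"dz":0,"rx":0,"ry":0,"rz":0,"hand":0.045},{"dx":0,"dy":0,"dz":-0.005,"rx":0,"ry":0,"rz":0,"hand":0.06},{"dx":0,"dy":0,"dz":-0.02,"rx":0,"ry":0,"rz":0,"hand":0.075},{"dx":0,"dy":0,"dz":-0.02,"rx":0,"ry":0,"rz":0,"hand":0.085},{"dx":-0.03,"dy":0,"dz":-0.02,"rx":0,"ry":0,"rz":0,"hand":0.085},{"dx":-0.03,"dy":0,"dz":0,"rx":0,"ry":0,"rz":0,"hand":0.085},{"dx":0,"dy":0,"dz":0,"rx":0,"ry":0,"rz":0,"hand":0.085},{"dx":0,"dy":0,"dz":0,"rx":0,"ry":0,"rz":0,"hand":0.085}]'
python3 - <<'E'
from h import *
for n in ['wrist','side']: snap(n,n+'5')
s=manip.get_state();print(s['position'],rot(s['ee_rot']).round(4))
W=np.zeros((600,800,3),np.uint8)
def cr(fn,p,w,h,k,place):
    u=np.round(proj(fn,p)).astype(int); x0=max(0,u[0]-w//2);y0=max(0,u[1]-h//2)
    c=cv2.resize(cv2.imread(f'pics/{fn}.png')[y0:y0+h,x0:x0+w],None,fx=k,fy=k,interpolation=cv2.INTER_CUBIC)
    W[place[1]:place[1]+c.shape[0],place[0]:place[0]+c.shape[1]]=c; print(fn,x0,y0,c.shape)
P=[.5455,.2565,.05]
cr('wrist5',P,160,200,3,(0,0)); cr('side5',P,40,75,8,(480,0))
cv2.imwrite('pics/c3.png',W)
im=cv2.imread('pics/wrist5.png').astype(int); b,g,r=im[...,0],im[...,1],im[...,2]
m=(r>60)&(r>2*g)&(r>2*b); n,lab,st,_=cv2.connectedComponentsWithStats(m.astype(np.uint8)); print(st[1+np.argmax(st[1:,4])])
E
```

```text
clock: 9.53
position: [0.5279, 0.1988, 0.1413]
ee_rot: [0.0, 0.805, 0.594, 0.0]
contact_force: [0.2, -0.0, -0.8]
width: 0.0848
gripper_force: 0.0
[0.52837953 0.20005708 0.14063892] [[ 2.930e-01  9.561e-01  4.000e-04]
 [ 9.561e-01 -2.930e-01  6.000e-04]
 [ 7.000e-04  2.000e-04 -1.000e+00]]
wrist5 173 12 (600, 480, 3)
side5 243 188 (600, 320, 3)
[ 232   90   47   49 1836]
```

View pics/c3.png

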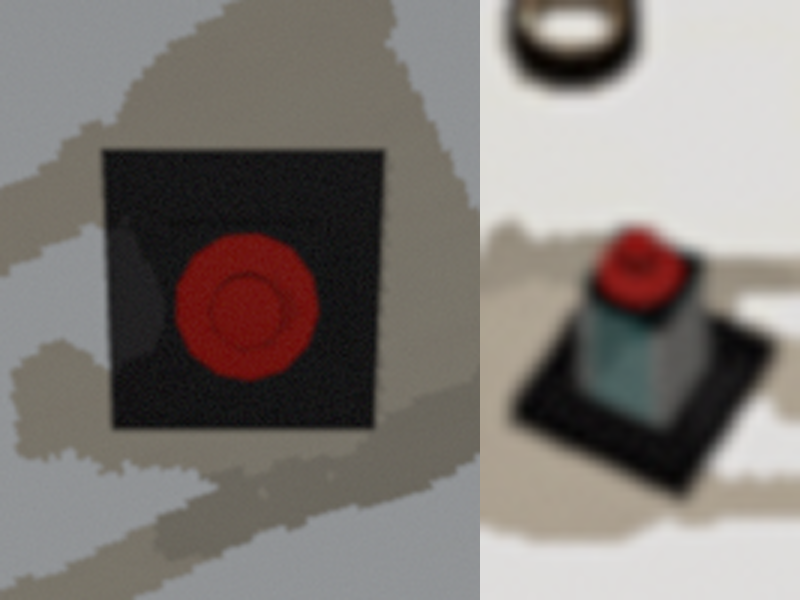

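The lid is round, level and centred on the collar (crop centre 247,306). The rest's outline is symmetric, so the tool's yaw matches. I descend over the cell with open fingers.

```bash
python3 -m pendant '[{"dx":0.02,"dy":0,"dz":0,"rx":0,"ry":0,"rz":0,"hand":0.085},{"dx":0.02,"dy":0,"dz":0,"rx":0,"ry":0,"rz":0,"hand":0.085},{"dx":0.019,"dy":0,"dz":0,"rx":0,"ry":0,"rz":0,"hand":0.085},{"dx":0,"dy":0,"dz":0,"rx":0,"ry":0,"rz":0,"hand":0.085},{"dx":0,"dy":0,"dz":0.02,"rx":0,"ry":0,"rz":0,"hand":0.085},{"dx":0,"dy":0,"dz":0.02,"rx":0,"ry":0,"rz":0,"hand":0.085},{"dx":0,"dy":0,"dz":0.02,"rx":0,"ry":0,"rz":0,"hand":0.085},{"dx":0,"dy":0,"dz":0.02,"rx":0,"ry":0,"rz":0,"hand":0.085},{"dx":0,"dy":0,"dz":0.018,"rx":0,"ry":0,"rz":0,"hand":0.085},{"dx":0,"dy":0,"dz":0.012,"rx":0,"ry":0,"rz":0,"hand":0.085},{"dx":0,"dy":0,"dz":0,"rx":0,"ry":0,"rz":0,"hand":0.085},{"dx":0,"dy":0,"dz":0,"rx":0,"ry":0,"rz":0,"hand":0.085}]'; python3 - <<'E'
from h import *
print([np.round(manip.get_state()['position'],4)]);snap('wrist','w6')
E
```

```text
clock: 10.63
position: [0.5448, 0.2561, 0.0296]
ee_rot: [-0.0, 0.804, 0.595, -0.001]
contact_force: [-0.0, -0.2, -0.2]
width: 0.0844
gripper_force: 0.0
[array([0.5448, 0.2561, 0.0296])]
```

```bash
python3 -m pendant '[{"dx":0,"dy":0,"dz":0.007,"rx":0,"ry":0,"rz":0,"hand":0.075},{"dx":0,"dy":0,"dz":0,"rx":0,"ry":0,"rz":0,"hand":0.065},{"dx":0,"dy":0,"dz":0,"rx":0,"ry":0,"rz":0,"hand":0.055},{"dx":0,"dy":0,"dz":0,"rx":0,"ry":0,"rz":0,"hand":0.046},{"dx":0,"dy":0,"dz":0,"rx":0,"ry":0,"rz":0,"hand":0.042},{"dx":0,"dy":0,"dz":0,"rx":0,"ry":0,"rz":0,"hand":0.039},{"dx":0,"dy":0,"dz":0,"rx":0,"ry":0,"rz":0,"hand":0.036},{"dx":0,"dy":0,"dz":0,"rx":0,"ry":0,"rz":0,"hand":0.034},{"dx":0,"dy":0,"dz":0,"rx":0,"ry":0,"rz":0,"hand":0.033},{"dx":0,"dy":0,"dz":0,"rx":0,"ry":0,"rz":0,"hand":0.032}]' 45
python3 -m pendant '[{"dx":0,"dy":0,"dz":0,"rx":0,"ry":0,"rz":0,"hand":0.031},{"dx":0,"dy":0,"dz":0,"rx":0,"ry":0,"rz":0,"hand":0.029},{"dx":0,"dy":0,"dz":0,"rx":0,"ry":0,"rz":0,"hand":0.025},{"dx":0,"dy":0,"dz":0,"rx":0,"ry":0,"rz":0,"hand":0.02},{"dx":0,"dy":0,"dz":0,"rx":0,"ry":0,"rz":0,"hand":0.02},{"dx":0,"dy":0,"dz":0,"rx":0,"ry":0,"rz":0,"hand":0.02}]'
```

```text
clock: 11.52
position: [0.5451, 0.2561, 0.0236]
ee_rot: [-0.0, 0.804, 0.595, -0.0]
contact_force: [-1.0, 0.1, -0.4]
width: 0.0321
gripper_force: 0.4
clock: 12.02
position: [0.5453, 0.2561, 0.0236]
ee_rot: [-0.0, 0.804, 0.595, -0.0]
contact_force: [-0.6, 0.0, 2.0]
width: 0.0313
gripper_force: 44.8
```

The cell is gripped (31.3 mm, 45 N). I lift it straight up, then turn towards the photometer's yaw.

```bash
python3 -m pendant '[{"dx":0,"dy":0,"dz":-0.002,"rx":0,"ry":0,"rz":0,"hand":0.02},{"dx":0,"dy":0,"dz":-0.004,"rx":0,"ry":0,"rz":0,"hand":0.02},{"dx":0,"dy":0,"dz":-0.008,"rx":0,"ry":0,"rz":0,"hand":0.02},{"dx":0,"dy":0,"dz":-0.016,"rx":0,"ry":0,"rz":0,"hand":0.02},{"dx":0,"dy":0,"dz":-0.024,"rx":0,"ry":0,"rz":0,"hand":0.02},{"dx":0,"dy":0,"dz":-0.03,"rx":0,"ry":0,"rz":0,"hand":0.02},{"dx":0,"dy":0,"dz":-0.03,"rx":0,"ry":0,"rz":0,"hand":0.02},{"dx":0,"dy":0,"dz":-0.024,"rx":0,"ry":0,"rz":0,"hand":0.02},{"dx":0,"dy":0,"dz":-0.016,"rx":0,"ry":0,"rz":0,"hand":0.02},{"dx":0,"dy":0,"dz":-0.012,"rx":0,"ry":0,"rz":0,"hand":0.02},{"dx":0,"dy":0,"dz":-0.008,"rx":0,"ry":0,"rz":0,"hand":0.02},{"dx":0,"dy":0,"dz":-0.002,"rx":0,"ry":0,"rz":0,"hand":0.02}]'
python3 -m pendant '[{"dx":0,"dy":0,"dz":0,"rx":0,"ry":0,"rz":-1.5,"hand":0.02},{"dx":0,"dy":0,"dz":0,"rx":0,"ry":0,"rz":-3.5,"hand":0.02},{"dx":0,"dy":0,"dz":0,"rx":0,"ry":0,"rz":-4,"hand":0.02},{"dx":0,"dy":0,"dz":0,"rx":0,"ry":0,"rz":-4,"hand":0.02},{"dx":0,"dy":0,"dz":0,"rx":0,"ry":0,"rz":-4,"hand":0.02},{"dx":0,"dy":0,"dz":0,"rx":0,"ry":0,"rz":-4,"hand":0.02},{"dx":0,"dy":0,"dz":0,"rx":0,"ry":0,"rz":-4,"hand":0.02},{"dx":0,"dy":0,"dz":0,"rx":0,"ry":0,"rz":-4,"hand":0.02},{"dx":0,"dy":0,"dz":0,"rx":0,"ry":0,"rz":-4,"hand":0.02},{"dx":0,"dy":0,"dz":0,"rx":0,"ry":0,"rz":-3.5,"hand":0.02},{"dx":0,"dy":0,"dz":0,"rx":0,"ry":0,"rz":-2,"hand":0.02},{"dx":0,"dy":0,"dz":0,"rx":0,"ry":0,"rz":0,"hand":0.02}]'
python3 - <<'E'
from h import *
s=manip.get_state();Rm=rot(s['ee_rot']);print(Rm.round(4),s['qpos'],Rm.T@(np.array([.5925,-.221,.2])-s['position']))
E
```

```text
clock: 13.02
position: [0.5462, 0.2563, 0.2016]
ee_rot: [0.001, 0.804, 0.595, 0.002]
contact_force: [0.1, -0.4, -1.8]
width: 0.0314
gripper_force: 44.7
clock: 14.02
position: [0.5448, 0.2559, 0.1985]
ee_rot: [-0.001, 0.563, 0.827, -0.001]
contact_force: [-0.3, -0.9, -1.1]
width: 0.0318
gripper_force: 44.6
[[-3.667e-01  9.303e-01 -2.000e-03]
 [ 9.303e-01  3.667e-01 -8.000e-04]
 [-0.000e+00 -2.200e-03 -1.000e+00]] [ 3.23555980e-01  3.36567832e-01  1.49823839e+00 -1.47882617e-04
  1.30896080e+00 -5.19023934e-02] [-0.46110459 -0.13054088 -0.00122591]
```

```bash
python3 -m pendant '[{"dx":-0.006,"dy":-0.0017,"dz":0,"rx":0,"ry":0,"rz":0,"hand":0.02},{"dx":-0.012,"dy":-0.0034,"dz":0,"rx":0,"ry":0,"rz":0,"hand":0.02},{"dx":-0.018,"dy":-0.0051,"dz":0,"rx":0,"ry":0,"rz":0,"hand":0.02},{"dx":-0.024,"dy":-0.0068,"dz":0,"rx":0,"ry":0,"rz":0,"hand":0.02},{"dx":-0.0244,"dy":-0.0069,"dz":0,"rx":0,"ry":0,"rz":0,"hand":0.02},{"dx":-0.0244,"dy":-0.0069,"dz":0,"rx":0,"ry":0,"rz":0,"hand":0.02},{"dx":-0.0244,"dy":-0.0069,"dz":0,"rx":0,"ry":0,"rz":0,"hand":0.02},{"dx":-0.0244,"dy":-0.0069,"dz":0,"rx":0,"ry":0,"rz":0,"hand":0.02},{"dx":-0.0244,"dy":-0.0069,"dz":0,"rx":0,"ry":0,"rz":0,"hand":0.02},{"dx":-0.0244,"dy":-0.0069,"dz":0,"rx":0,"ry":0,"rz":0,"hand":0.02},{"dx":-0.0244,"dy":-0.0069,"dz":0,"rx":0,"ry":0,"rz":0,"hand":0.02},{"dx":-0.0244,"dy":-0.0069,"dz":0,"rx":0,"ry":0,"rz":0,"hand":0.02}]'
python3 -m pendant '[{"dx":-0.0244,"dy":-0.0069,"dz":0,"rx":0,"ry":0,"rz":0,"hand":0.02},{"dx":-0.0244,"dy":-0.0069,"dz":0,"rx":0,"ry":0,"rz":0,"hand":0.02},{"dx":-0.0244,"dy":-0.0069,"dz":0,"rx":0,"ry":0,"rz":0,"hand":0.02},{"dx":-0.0244,"dy":-0.0069,"dz":0,"rx":0,"ry":0,"rz":0,"hand":0.02},{"dx":-0.0244,"dy":-0.0069,"dz":0,"rx":0,"ry":0,"rz":0,"hand":0.02},{"dx":-0.0244,"dy":-0.0069,"dz":0,"rx":0,"ry":0,"rz":0,"hand":0.02},{"dx":-0.024,"dy":-0.0068,"dz":0,"rx":0,"ry":0,"rz":0,"hand":0.02},{"dx":-0.018,"dy":-0.0051,"dz":0,"rx":0,"ry":0,"rz":0,"hand":0.02},{"dx":-0.012,"dy":-0.0034,"dz":0,"rx":0,"ry":0,"rz":0,"hand":0.02},{"dx":-0.006,"dy":-0.0017,"dz":0,"rx":0,"ry":0,"rz":0,"hand":0.02},{"dx":0,"dy":0,"dz":0,"rx":0,"ry":0,"rz":0,"hand":0.02},{"dx":0,"dy":0,"dz":0,"rx":0,"ry":0,"rz":0,"hand":0.02}]'
python3 -m pendant '[{"dx":0,"dy":0,"dz":0,"rx":0,"ry":0,"rz":0,"hand":0.02},{"dx":0,"dy":0,"dz":0,"rx":0,"ry":0,"rz":0,"hand":0.02}]'
python3 - <<'E'
from h import *
snap('wrist','w7'); print(proj('w7',[.571,-.165,.01])); s=manip.get_state(); print(s['position'],rot(s['ee_rot']).round(4))
im=cv2.imread('pics/w7.png'); cv2.imwrite('pics/w7c.png',cv2.resize(im,(800,600),interpolation=cv2.INTER_CUBIC))
E
```

```text
clock: 15.02
position: [0.5711, -0.0103, 0.1995]
ee_rot: [0.0, 0.563, 0.826, -0.0]
contact_force: [0.3, -0.4, -2.3]
width: 0.032
gripper_force: 44.6
clock: 16.02
position: [0.5925, -0.2208, 0.1994]
ee_rot: [-0.001, 0.563, 0.826, 0.0]
contact_force: [0.1, -0.3, -1.8]
width: 0.0317
gripper_force: 44.6
clock: 16.18
position: [0.5928, -0.22, 0.1997]
ee_rot: [-0.0, 0.562, 0.827, 0.0]
contact_force: [0.3, 0.0, -2.1]
width: 0.0312
gripper_force: 44.6
[254.22851811 105.75059874]
[ 0.5929378  -0.22007241  0.19977107] [[-3.676e-01  9.300e-01  0.000e+00]
 [ 9.300e-01  3.676e-01  2.000e-04]
 [ 2.000e-04  1.000e-04 -1.000e+00]]
```

View pics/w7c.png

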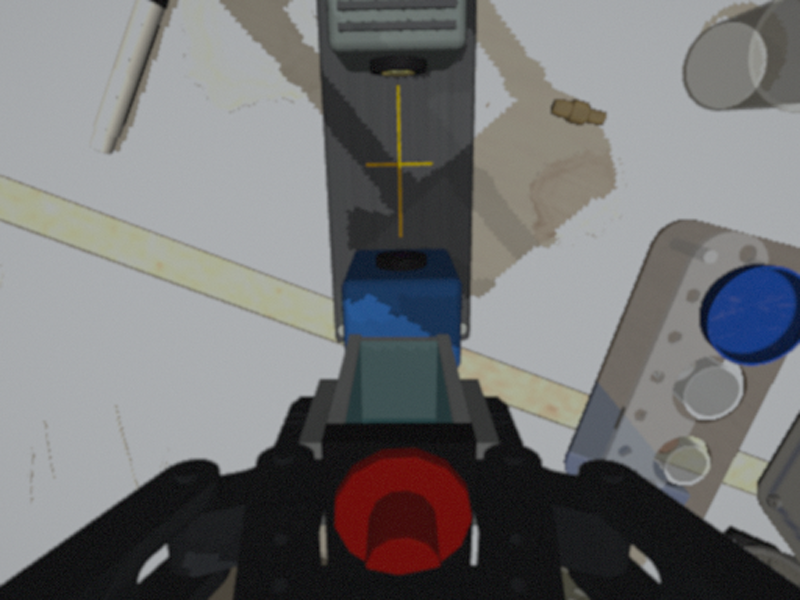

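The wrist view (scaled 1.5625) shows the cell held with its lid on and the yellow cross at (399.5,163). The cross's long line runs from (398,86) to (401,237), and the cell's bottom edge is at row about 338, level.

```bash
python3 - <<'E'
from h import *
f=lambda x,y:((x+.5)/1.5625-.5,(y+.5)/1.5625-.5)
s=manip.get_state();Rm=rot(s['ee_rot']);t=np.array(s['position'])
c=f(399.5,163.3); X=atz('w7',c,.01); print('cross',X,'tool',Rm.T@(X-t))
print('tri',tri([('w7',c),('top0',(359.6,199.2))]))
def ang(a,b,z): d=Rm.T@(atz('w7',f(*b),z)-atz('w7',f(*a),z)); return np.degrees(np.arctan2(d[1],d[0])).round(2),np.linalg.norm(d).round(4)
print('line',ang((401,237),(398,86),.01),'bar',ang((366,163),(433,163.5),.01))
print('base L',ang((336,320),(320,5),.01),'R',ang((469,320),(476,5),.01),'lamp front',ang((332,50),(467,50),.093), 'det back', ang((346,287),(461,285),.093))
for n,a,b,z in [('snoutlamp',(370,68),(428,68),.06),('lampface',(331,50),(468,50),.093),('detface',(356,250),(455,250),.093)]:
    print(n,[(Rm.T@(atz('w7',f(*p),z)-t))[:2].round(4) for p in (a,b)])
# held cell in tool frame: planes of constant tool z
def attool(p,zt):
    o,d=ray('w7',f(*p)); o=Rm.T@(o-t); d=Rm.T@d; return (o+d*(zt-o[2])/d[2]).round(4)
print('bottom edge',attool((350,337),.0176),attool((449,337),.0176))
print('collar front',attool((325,425),-.0464),attool((473,425),-.0464))
print('disc',[attool(p,-.0504) for p in [(334,510),(471,510),(402,448)]])
E
```

```text
cross [ 0.57163528 -0.16336285  0.01      ] tool [0.06053068 0.00101205 0.18978368]
tri (array([ 0.57118876, -0.16362773,  0.00527068]), [array([-0.6, -0.1]), array([-0. , -0.2])])
line (np.float64(-1.23), np.float64(0.0877)) bar (np.float64(90.39), np.float64(0.0402))
base L (np.float64(-0.8), np.float64(0.184)) R (np.float64(-1.05), np.float64(0.1841)) lamp front (np.float64(89.97), np.float64(0.0573)) det back (np.float64(88.97), np.float64(0.0554))
snoutlamp [array([ 0.1073, -0.0135]), array([0.1073, 0.0146])]
lampface [array([ 0.1105, -0.0283]), array([0.1105, 0.0298])]
detface [array([ 0.0244, -0.0197]), array([0.0244, 0.027 ])]
bottom edge [ 0.0142 -0.0152  0.0176] [0.0142 0.0163 0.0176]
collar front [ 0.0194 -0.0146 -0.0464] [ 0.0194  0.0151 -0.0464]
disc [array([ 0.0023, -0.0129, -0.0504]), array([ 0.0023,  0.0149, -0.0504]), array([ 0.0167,  0.0008, -0.0504])]
```

```bash
python3 -m pendant '[{"dx":0,"dy":0,"dz":0,"rx":0,"ry":0,"rz":-0.9,"hand":0.02},{"dx":0.005,"dy":0.0005,"dz":0,"rx":0,"ry":0,"rz":0,"hand":0.02},{"dx":0.01,"dy":0.0005,"dz":0,"rx":0,"ry":0,"rz":0,"hand":0.02},{"dx":0.013,"dy":0.0005,"dz":0,"rx":0,"ry":0,"rz":0,"hand":0.02},{"dx":0.013,"dy":0,"dz":0,"rx":0,"ry":0,"rz":0,"hand":0.02},{"dx":0.01,"dy":0,"dz":0,"rx":0,"ry":0,"rz":0,"hand":0.02},{"dx":0.007,"dy":0,"dz":0,"rx":0,"ry":0,"rz":0,"hand":0.02},{"dx":0.003,"dy":0,"dz":0,"rx":0,"ry":0,"rz":0,"hand":0.02},{"dx":0,"dy":0,"dz":0,"rx":0,"ry":0,"rz":0,"hand":0.02},{"dx":0,"dy":0,"dz":0,"rx":0,"ry":0,"rz":0,"hand":0.02}]'
python3 -m pendant '[{"dx":0,"dy":0,"dz":0.004,"rx":0,"ry":0,"rz":0,"hand":0.02},{"dx":0,"dy":0,"dz":0.01,"rx":0,"ry":0,"rz":0,"hand":0.02},{"dx":0,"dy":0,"dz":0.018,"rx":0,"ry":0,"rz":0,"hand":0.02},{"dx":0,"dy":0,"dz":0.022,"rx":0,"ry":0,"rz":0,"hand":0.02},{"dx":0,"dy":0,"dz":0.022,"rx":0,"ry":0,"rz":0,"hand":0.02},{"dx":0,"dy":0,"dz":0.022,"rx":0,"ry":0,"rz":0,"hand":0.02},{"dx":0,"dy":0,"dz":0.022,"rx":0,"ry":0,"rz":0,"hand":0.02},{"dx":0,"dy":0,"dz":0.016,"rx":0,"ry":0,"rz":0,"hand":0.02},{"dx":0,"dy":0,"dz":0.01,"rx":0,"ry":0,"rz":0,"hand":0.02},{"dx":0,"dy":0,"dz":0.004,"rx":0,"ry":0,"rz":0,"hand":0.02},{"dx":0,"dy":0,"dz":0.002,"rx":0,"ry":0,"rz":0,"hand":0.02},{"dx":0,"dy":0,"dz":0,"rx":0,"ry":0,"rz":0,"hand":0.02}]'
python3 -m pendant '[{"dx":0,"dy":0,"dz":0,"rx":0,"ry":0,"rz":0,"hand":0.02},{"dx":0,"dy":0,"dz":0,"rx":0,"ry":0,"rz":0,"hand":0.02},{"dx":0,"dy":0,"dz":0,"rx":0,"ry":0,"rz":0,"hand":0.02}]'
python3 - <<'E'
from h import *
for n in ['wrist','side']: snap(n,n+'8')
s=manip.get_state();print(s['position'],rot(s['ee_rot']).round(4))
W=np.zeros((600,800,3),np.uint8)
def cr(fn,u,w,h,k,place):
    x0=max(0,u[0]-w//2);y0=max(0,u[1]-h//2)
    c=cv2.resize(cv2.imread(f'pics/{fn}.png')[y0:y0+h,x0:x0+w],None,fx=k,fy=k,interpolation=cv2.INTER_CUBIC)
    W[place[1]:place[1]+c.shape[0],place[0]:place[0]+c.shape[1]]=c; print(fn,x0,y0,c.shape)
cr('wrist8',(256,192),260,384,1.5625,(0,0)); u=proj('side8',[.571,-.164,.07]).astype(int); cr('side8',(u[0],u[1]),66,100,6,(404,0))
cv2.imwrite('pics/c4.png',W)
E
```

```text
clock: 17.07
position: [0.5713, -0.1643, 0.1998]
ee_rot: [0.0, 0.556, 0.831, -0.0]
contact_force: [0.0, -0.1, -1.1]
width: 0.0317
gripper_force: 44.6
clock: 18.07
position: [0.5714, -0.1646, 0.0476]
ee_rot: [0.0, 0.556, 0.831, -0.0]
contact_force: [0.3, 0.1, -1.7]
width: 0.0317
gripper_force: 44.7
clock: 18.32
position: [0.5718, -0.1645, 0.0486]
ee_rot: [0.001, 0.556, 0.831, 0.0]
contact_force: [-0.3, 0.5, -1.9]
width: 0.0313
gripper_force: 44.7
[ 0.57147281 -0.16444905  0.04831838] [[-3.809e-01  9.246e-01  1.300e-03]
 [ 9.246e-01  3.809e-01 -6.000e-04]
 [-1.100e-03  9.000e-04 -1.000e+00]]
wrist8 126 0 (600, 406, 3)
side8 247 71 (600, 396, 3)
```

View pics/c4.png

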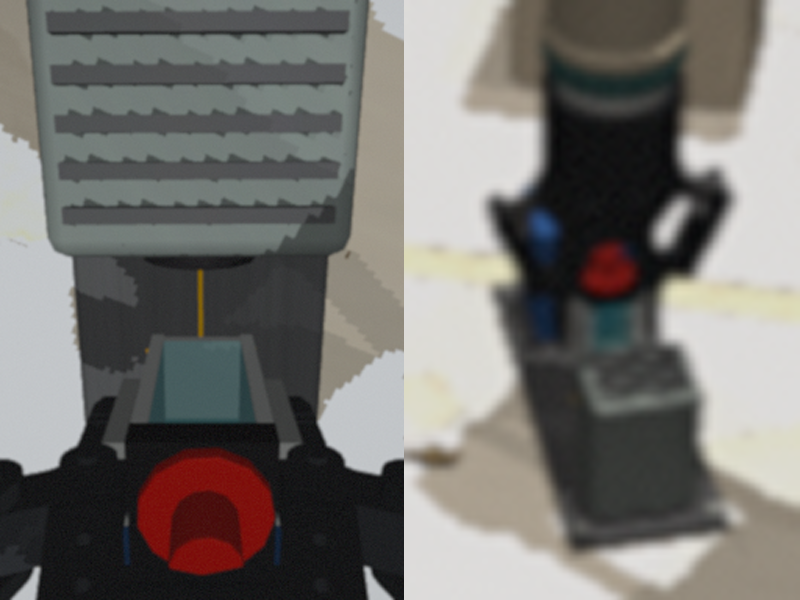

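```bash
python3 - <<'E'
from h import *
f=lambda x,y:(126+(x+.5)/1.5625-.5,(y+.5)/1.5625-.5)
s=manip.get_state();Rm=rot(s['ee_rot']);t=np.array(s['position'])
def T(p,z): return (Rm.T@(atz('wrist8',f(*p),z)-t)).round(4)
print('bar end',T((149,350),.01),'line',T((200,270),.01),T((201.5,335),.01),'lamp face',T((52,250),.088),T((348,250),.088))
print('base',T((75,280),.01),T((328,280),.01))
w=cv2.imread('pics/wrist8.png').astype(int); g=(w[...,2]>w[...,0]+40)&(w[...,1]>w[...,0]+20)
ys,xs=np.where(g[160:260,190:330]); print(list(zip(xs+190,ys+160))[-12:])
print('bottom edge', [ (lambda o,d:(Rm.T@(o-t)+Rm.T@d*((.0176-(Rm.T@(o-t))[2])/(Rm.T@d)[2])).round(4))(*ray('wrist8',f(*p))) for p in [(151,336),(251,336)]])
E
```

```text
bar end [ 0.0009 -0.0185  0.0383] line [ 0.0307 -0.      0.0383] [0.0067 0.0005 0.0383] lamp face [ 0.0534 -0.0287 -0.0398] [ 0.0534  0.0289 -0.0397]
base [ 0.0271 -0.0435  0.0382] [0.0271 0.0446 0.0383]
[(np.int64(255), np.int64(213)), (np.int64(253), np.int64(214)), (np.int64(254), np.int64(214)), (np.int64(255), np.int64(214)), (np.int64(253), np.int64(215)), (np.int64(254), np.int64(215)), (np.int64(255), np.int64(215)), (np.int64(219), np.int64(223)), (np.int64(220), np.int64(223)), (np.int64(219), np.int64(224)), (np.int64(220), np.int64(224)), (np.int64(219), np.int64(225))]
bottom edge [array([ 0.0141, -0.0156,  0.0176]), array([0.0141, 0.0162, 0.0176])]
```

The cell hangs between the snouts with its lid seated. The cross line at column 201 runs under the cell's centre, and the visible cross-bar end (149,350) is about 2 mm ahead of it, so I make a small trim along the beam and hand in.

```bash
python3 -m pendant '[{"dx":0.001,"dy":0,"dz":0.0005,"rx":0,"ry":0,"rz":0,"hand":0.02},{"dx":0.001,"dy":0,"dz":0,"rx":0,"ry":0,"rz":0,"hand":0.02},{"dx":0,"dy":0,"dz":0,"rx":0,"ry":0,"rz":0,"hand":0.02},{"dx":0,"dy":0,"dz":0,"rx":0,"ry":0,"rz":0,"hand":0.02},{"dx":0,"dy":0,"dz":0,"rx":0,"ry":0,"rz":0,"hand":0.02},{"dx":0,"dy":0,"dz":0,"rx":0,"ry":0,"rz":0,"hand":0.02},{"dx":0,"dy":0,"dz":0,"rx":0,"ry":0,"rz":0,"hand":0.02},{"dx":0,"dy":0,"dz":0,"rx":0,"ry":0,"rz":0,"hand":0.02}]'; python3 -c "
from rig import manip
print(manip.sign_off())"
```

```text
clock: 19.08
position: [0.5704, -0.1625, 0.0471]
ee_rot: [0.0, 0.556, 0.831, -0.0]
contact_force: [0.2, -0.3, -2.4]
width: 0.0313
gripper_force: 44.7
the job is handed in; nothing more can be done
None
```

I handed the job in at 19 s: the lid is seated on the cell, and the arm is holding the cell by its frosted faces, free in the air in the middle of the photometer's light path, centred to within about 2 mm by my measurements; the result of the judging was not shown.

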